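# Set the click-stop gauge to four clicks and clamp it

### The arm

A 6-joint arm with a two-finger parallel gripper is mounted at the origin on a cart in front of the work surface, level with it; the furniture and walls round the work are solid. World frame = base frame: x ahead of the robot, y to its left, z up, the work surface at z = 0. Lengths are in mm, angles in rad, forces in N, time in s.
With the tool pointing down it reaches from about 275 to 975 mm from the base axis. Payload 8.4 kg.
Tool frame: the origin (TCP) lies at the very end of the fingers, on their centre line; the grasp point (between the pads) lies grasp_offset behind it (grasp_offset is the distance from the TCP to the grasp point, in mm); z points along the fingers, y is the line along which they close (so a half turn about z gives the same grasp; the last joint's range is limited). The gripper opens to 92 mm and grips with 3 to 60 N. Pads are 20 mm wide; open, the fingers measure 128 mm over their backs; the gripper's body (75 mm by 189 mm) begins 69 mm behind the grasp point.
Start: joints at [1.118, 0.353, 1.633, -0, 1.155, -0.002], TCP at [272.302, 562.565, 214.583] pointing down, gripper open.
Joint ranges: [-2.63, 2.63], [-0.92, 2.1], [0.06, 2.66], [-1.3, 4.44], [0, 2.69], [-3.02, 3.02]. Speed limits (rad/s): [2.22, 2.22, 2.79, 3.14, 3.14, 3.14].

### API

Orientations are given as [roll, pitch, yaw] about the fixed x, y, z axes, in that order (R = Rz(yaw) Ry(pitch) Rx(roll)).
In Python, from plant import sense, capture, calibration, hand_in, grasp_offset gives the robot as it stands.
- The arm moves only by the tool servo_tool, never from a script. Its argument "plan" is a list of rows, each an object with "rot": the turn, a rotation vector about the tool's x, y, z in rad, a list of three; "translation": the shift along the tool's x, y, z in m, a list of three; "grip": the closure, from 0 (fully open) to 1 (shut). In form: [{"rot": [rx, ry, rz], "translation": [x, y, z], "grip": grip}, ...]. A call has 1 to 20 rows; each row is the pose to reach, as a shift and turn from the pose commanded when the call began, along the tool's axes at that moment; what a row does not reach only later rows make up. A row lasts 1/8 s, in which the tool goes at most 62.5 mm and 10.7 degrees, less where a joint would pass 70% of its speed; a pose out of reach is approached as far as the arm can. A call with a gripper value outside its range is refused whole. The fingers move at their own pace and stop on an object; "grip_force" is the grip in N (left out, the last holds). Time passes only in rows, so rows that repeat a pose let the fingers close. It gives the time, the measured TCP pose, the force, the opening and the grip force at its end, in the units of the state.
- sense(): the state, without advancing time (a new reading comes with each control period).
- capture(name): name is "scene" or "top" or "wrist"; returns the picture (420x560x3 uint8, blue, green, red); there is no depth.
- calibration(name): a dict with "K" (3x3 intrinsics, pixels), "R" (3x3) and "t" (3): a world point X has camera coordinates R X + t; the wrist camera has in their place "tool_from_camera" (4x4, takes a point from camera to tool coordinates, whose origin is the TCP and whose axes are the flange's). Camera axes: x right, y down, z forward; pixel columns grow to the right and rows downward; lengths in mm; the calibration is good to about 2 mm. A picture is of the moment at which its call begins: read the wrist's pose just before it. calibration takes no time and is no camera call.
- hand_in(): hands the job in; it is judged then, once.
The state is a dict: "time_s": time; "qpos": joint angles; "joint_vel": joint speeds; "joint_efforts": joint torques, N m; "eef_pos": TCP position; "tcp_rot": TCP orientation; "ft_force": force on the tool from outside, world axes, zero at the start; "wrist_torque": the same for the moment, N m; "opening": opening from 0.0 (shut) to 1.0 (fully open); "grasp_force": force on a finger pad.
Only numpy, scipy, OpenCV 4.12 (cv2) and the standard library are available. Lean on these libraries where they do the work, as an engineer would, in place of code of your own. Each camera call takes 0.05 s, during which the arm holds its last target. There are 200 camera calls.

### The job

Set the green click-stop gauge on the bench to four: wind its black dial anticlockwise gently all the way back to its stop, without forcing it so that the gauge's head swings round, turn it clockwise exactly four clicks from there, then throw the red-tipped clamp lever right over towards you to lock the setting. Count the clicks by feel, and leave the other things on the bench where they are.

Things in the scene. Friction and masses are not known exactly. Their poses are not given: they have to be found in the camera images.
- gauge: Dark base plate of the click-stop gauge, 110 x 280 x 6 mm, screwed to the bench. Origin: underside centre; +y from clamp block to dial, z up. On it lies the head: a grey plate with a green dial housing (76 x 90 mm, top 43 mm above the bench) at the +y end, a small green clamp block (50 x 50 mm, top 43 mm) towards the -y end, and a brass stop bar lying along it and sticking out at the -y end.
- dial_grip (a point): Point on the upright axis of the round black fluted dial (diameter 40 mm, 51 to 93 mm above the bench), 73 mm above the bench: the height to grip. It does not turn with the dial; grip the dial from above at any yaw. Under it an aluminium skirt, diameter 52 mm, top 50 mm above the bench. Seen from above, clockwise moves the stop bar out.
- dial_top (a point): Centre of the dial's top face (does not turn). 18 clicks to the turn. A click resists with up to 0.13 N m, then snaps into the next notch, where the spindle stays when let go. The dial fits loosely on its spindle: when the direction changes it first turns some way (less than a click) without moving anything; after each snap too it runs free for a moment. Starts 2 to 4 clicks from the stop.
- stop_end (a point): Centre of the outer (-y) end face of the brass stop bar, 19 mm above the bench. Each click clockwise moves it 1 mm out along the gauge's -y; it has about 12 mm of travel.
- stop_zero (a point): Point on the head (same axes as the gauge), 220 mm from the dial's axis, where stop_end lies when the dial is at its hard anticlockwise stop. The head sits on a sprung swivel about the dial's axis: anticlockwise it holds still up to 0.3 N m (over twice a click), then swings at 1.6 N m per rad (this point 30 mm at 0.5 N m) and returns when let go; clockwise it cannot swing.
- clamp_lever (a joint): Clamp lever on the clamp block: steel rod with a red ball, 55 mm long, pivot 36 mm above the bench and 135 mm from the dial's axis along -y, swinging about the gauge's y axis. 0 rad: leaning 34 degrees to the gauge's +x side (away from the robot); 1.2 rad: leaning 34 degrees to its -x side (towards the robot). It stays where it is left (0.07 N m, about 1.5 N at the ball). Starts at 0 to 0.2 rad.
- lever_tip (a point): Centre of the red ball (diameter 24 mm) of the clamp lever; 80 to 91 mm above the bench.
- glue_bottle: Wood glue bottle with orange nozzle, 58 mm wide, 174 mm tall, upright; bystander. Origin: underside centre.
- wax_tin: Round green and white wax tin, 76 mm wide, 31 mm tall; bystander. Origin: underside centre.
- tape_measure: Yellow and black pocket tape measure, 39 x 70 x 64 mm; bystander. Origin: underside centre.
- cork_block: Cork sanding block, 61 x 110 x 36 mm; bystander. Origin: underside centre.
- offcut_1: Sawn wood offcut, 42 x 74 x 28 mm; bystander. Origin: underside centre.
- turned_knob: Turned wooden drawer knob, 44 mm wide, 48 mm tall, standing on its base; bystander. Origin: underside centre.
- screwdriver: Screwdriver with red handle, 27 x 195 x 26 mm, lying; bystander. Origin: underside centre.

How it is judged:
By the outcome, as a careful person would: the job done as asked, in the order asked, and still so for the second after the job is handed in, with the robot touching nothing.
It also fails if it takes over 72 s, if anything falls off the work surface, if the arm or the gripper's body presses on something with over 40 N, if the wrist force passes 120 N, or if a joint passes its speed limit or range.

## Working session

There is one attempt and no reset: what is moved stays moved. The work goes in short steps, Python scripts to look and compute and a tool call to move; the robot and the scene stay as the last step left them, time stands still between calls to the robot, and variables do not carry over. Pictures are saved under pics/ and viewed, at most 10 in all, crops included, and the job is handed in when it is done.

Besides the shell and the picture viewer there is one more tool, called after ">>>" in YAML: its name, and indented under it one key for each argument. servo_tool: Moves the arm, as the interface text tells. Its arguments: {"type":"object","properties":{"plan":{"type":"array"},"grip_force":{"type":"number"}},"required":["plan"]}

```bash
mkdir -p pics; ls; python3 - <<'E'
from plant import *
import cv2,numpy as np
print(grasp_offset if not callable(grasp_offset) else grasp_offset())
s=sense();print({k:np.round(v,3).tolist() for k,v in s.items()})
for n in("scene","top"):
    cv2.imwrite(f"pics/{n}0.png",capture(n))
    c=calibration(n);print(n,np.round(c["K"],1).tolist(),np.round(c["R"],3).tolist(),np.round(c["t"],1).tolist())
print(calibration("wrist"))
E
```

```text
pics
18.700000000000003
{'time_s': 0.0, 'qpos': [1.118, 0.354, 1.634, -0.0, 1.155, -0.002], 'joint_vel': [-0.0, -0.0, 0.001, -0.0, 0.001, -0.001], 'joint_efforts': [-0.0, -59.383, -33.423, 0.07, 0.023, -0.0], 'eef_pos': [272.074, 562.112, 213.876], 'tcp_rot': [-3.14, 0.0, 2.691], 'ft_force': [-0.509, 0.375, -0.994], 'wrist_torque': [0.047, 0.016, 0.046], 'grasp_force': 0.0, 'opening': 0.999}
scene [[472.2, 0.0, 285.0], [0.0, 472.2, 211.4], [0.0, 0.0, 1.0]] [[0.858, -0.513, -0.021], [-0.272, -0.42, -0.866], [0.435, 0.749, -0.5]] [-482.8, 253.3, 984.5]
top [[407.7, 0.0, 280.4], [0.0, 407.7, 209.5], [0.0, 0.0, 1.0]] [[0.016, -1.0, -0.003], [-0.993, -0.016, -0.119], [0.118, 0.005, -0.993]] [13.1, 571.4, 1055.4]
{'K': array([[364.90996551,   0.        , 284.44826575],
       [  0.        , 364.90996551, 209.03636187],
       [  0.        ,   0.        ,   1.        ]]), 'tool_from_camera': array([[ 9.35396484e-04, -9.67458694e-01, -2.53027271e-01,
         6.99902011e+01],
       [ 9.99998667e-01,  1.24357129e-03, -1.05802278e-03,
         1.58436293e-01],
       [ 1.33825079e-03, -2.53025944e-01,  9.67458568e-01,
        -1.69670929e+02],
       [ 0.00000000e+00,  0.00000000e+00,  0.00000000e+00,
         1.00000000e+00]])}
```

View pics/scene0.png

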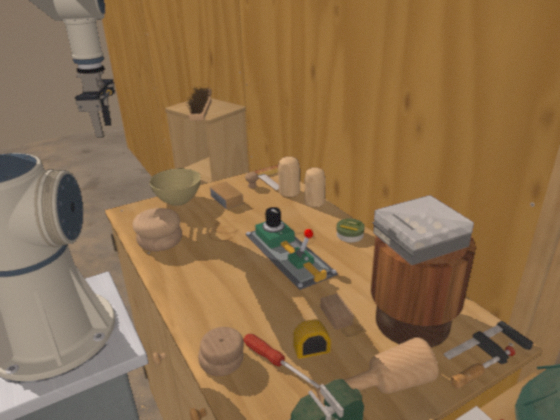

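View pics/top0.png

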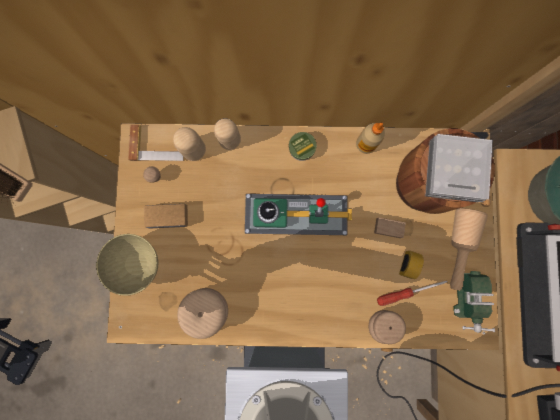

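The top view shows the gauge lying along world y: dial at about (268,211), red ball at (321,203), brass bar end at about (352,214). Scene view: dial at (273,216), ball at (309,234).

```bash
cat > h.py <<'E'
from plant import *
import cv2,numpy as np
def cam(n):
    c=calibration(n);K=c["K"]
    if n!="wrist": R=np.array(c["R"]);return K,R.T,-R.T@np.array(c["t"])
    s=sense();r,p,y=s["tcp_rot"]
    from scipy.spatial.transform import Rotation as Ro
    A=Ro.from_euler("xyz",[r,p,y]).as_matrix();T=c["tool_from_camera"]
    return K,A@T[:3,:3],A@T[:3,3]+np.array(s["eef_pos"])
def ray(c,uv): d=c[1]@np.linalg.solve(c[0],[uv[0],uv[1],1.]);return c[2],d
def onz(c,uv,z): o,d=ray(c,uv);return o+d*(z-o[2])/d[2]
def proj(c,X): q=c[0]@(c[1].T@(np.array(X)-c[2]));return q[:2]/q[2]
def tri(c1,u1,c2,u2):
    A=[];b=[]
    for c,u in((c1,u1),(c2,u2)):
        o,d=ray(c,u);d=d/np.linalg.norm(d);P=np.eye(3)-np.outer(d,d);A.append(P);b.append(P@o)
    return np.linalg.lstsq(np.vstack(A),np.hstack(b),rcond=None)[0]
def blobs(m,roi,amin=5):
    x0,y0,x1,y1=roi;k=np.zeros(m.shape,np.uint8);k[y0:y1,x0:x1]=m[y0:y1,x0:x1]
    n,l,s,c=cv2.connectedComponentsWithStats(k)
    return sorted([(int(s[i,4]),s[i,:4].tolist(),c[i].round(1).tolist()) for i in range(1,n) if s[i,4]>=amin],reverse=True)
def red(im): h=cv2.cvtColor(im,cv2.COLOR_BGR2HSV);return (((h[...,0]<6)|(h[...,0]>174))&(h[...,1]>170)&(h[...,2]>90)).astype(np.uint8)
def brass(im): h=cv2.cvtColor(im,cv2.COLOR_BGR2HSV);return ((h[...,0]>16)&(h[...,0]<28)&(h[...,1]>170)&(h[...,2]>90)).astype(np.uint8)
def black(im): return (im.max(2)<45).astype(np.uint8)
E
python3 - <<'E'
from h import *
t=cv2.imread("pics/top0.png");s=cv2.imread("pics/scene0.png")
T=cam("top");S=cam("scene")
rt=blobs(red(t),(300,190,340,220));rs=blobs(red(s),(295,220,320,245));print(rt,rs)
print("ball",tri(T,rt[0][2],S,rs[0][2]),onz(T,rt[0][2],86))
bt=blobs(black(t),(250,196,285,228));print(bt[:3]);print("dial",onz(T,bt[0][2],80))
bs=blobs(black(s),(255,200,290,235));print(bs[:3]);print(tri(T,bt[0][2],S,bs[0][2]))
print(blobs(brass(t),(280,196,365,230)))
h=cv2.cvtColor(t,cv2.COLOR_BGR2HSV);print(h[214,340:356].tolist())
crop=np.hstack([cv2.resize(t[185:240,238:362],None,fx=4,fy=4,interpolation=2),cv2.resize(s[195:290,240:340],(300,220))])
cv2.imwrite("pics/c.png",crop)
E
```

```text
[(57, [317, 198, 8, 9], [320.4, 202.2])] [(55, [305, 229, 8, 9], [308.2, 233.1])]
ball [584.03951978 -78.9435424   86.93685007] [585.2356042  -79.58542709  86.        ]
[(146, [261, 203, 14, 16], [267.1, 210.5])]
dial [562.46938392  56.03138124  80.        ]
[(178, [267, 209, 13, 18], [272.8, 218.1])]
[562.69990866  57.05909833  67.6692122 ]
[(101, [330, 209, 21, 11], [342.1, 214.1]), (80, [288, 211, 21, 5], [297.7, 213.4])]
[[19, 174, 155], [19, 173, 155], [19, 174, 155], [19, 176, 155], [19, 177, 154], [19, 175, 156], [19, 174, 155], [19, 174, 148], [19, 176, 126], [19, 176, 154], [19, 175, 156], [18, 160, 145], [17, 124, 138], [16, 119, 139], [16, 118, 138], [16, 118, 136]]
```

View pics/c.png

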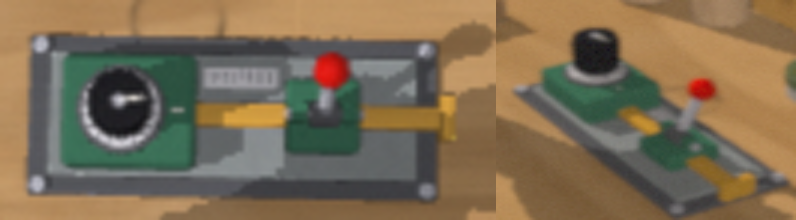

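The crop shows the plate square to the image, the dial with a white pointer, the ball leaning to +x and the brass end just past the plate. The ball's triangulated height is 87 mm, which fits the 80–91 mm given. Next I'll hover over the gauge for a closer view.

>>> servo_tool:
  plan:
    - {"rot": [0, 0, 1.12], "translation": [-0.506, -0.38, 0], "grip": 0}
    - {"rot": [0, 0, 1.12], "translation": [-0.506, -0.38, 0], "grip": 0}
    - {"rot": [0, 0, 1.12], "translation": [-0.506, -0.38, 0], "grip": 0}
    - {"rot": [0, 0, 1.12], "translation": [-0.506, -0.38, 0], "grip": 0}
    - {"rot": [0, 0, 1.12], "translation": [-0.506, -0.38, 0], "grip": 0}
    - {"rot": [0, 0, 1.12], "translation": [-0.506, -0.38, 0], "grip": 0}
    - {"rot": [0, 0, 1.12], "translation": [-0.506, -0.38, 0], "grip": 0}
    - {"rot": [0, 0, 1.12], "translation": [-0.506, -0.38, 0], "grip": 0}
    - {"rot": [0, 0, 1.12], "translation": [-0.506, -0.38, 0], "grip": 0}
    - {"rot": [0, 0, 1.12], "translation": [-0.506, -0.38, 0], "grip": 0}
    - {"rot": [0, 0, 1.12], "translation": [-0.506, -0.38, 0], "grip": 0}
    - {"rot": [0, 0, 1.12], "translation": [-0.506, -0.38, 0.064], "grip": 0}
    - {"rot": [0, 0, 1.12], "translation": [-0.506, -0.38, 0.064], "grip": 0}
    - {"rot": [0, 0, 1.12], "translation": [-0.506, -0.38, 0.064], "grip": 0}
    - {"rot": [0, 0, 1.12], "translation": [-0.506, -0.38, 0.064], "grip": 0}

```text
time_s: 1.98
eef_pos: [563.3, 0.7, 152.7]
tcp_rot: [3.139, -0.0, 1.572]
ft_force: [-0.0, 0.5, 0.5]
opening: 0.999
grasp_force: 0.0
```

```bash
python3 - <<'E'
from h import *
s=sense();print({k:np.round(v,3).tolist() for k,v in s.items()})
im=capture("wrist");cv2.imwrite("pics/w1.png",im)
for f,n in((red,"red"),(brass,"brass"),(black,"black")): print(n,blobs(f(im),(0,0,560,420),60)[:6])
E
```

```text
{'time_s': 1.975, 'qpos': [-0.001, 0.325, 1.827, 0.0, 0.987, -0.002], 'joint_vel': [-0.003, -0.001, 0.003, -0.001, -0.007, -0.001], 'joint_efforts': [-0.017, -52.774, -29.263, 0.064, 0.05, 0.005], 'eef_pos': [563.335, 0.687, 152.661], 'tcp_rot': [3.139, -0.0, 1.572], 'ft_force': [-0.019, 0.512, 0.481], 'wrist_torque': [-0.066, 0.088, -0.014], 'grasp_force': 0.0, 'opening': 0.999}
red [(396, [298, 311, 30, 17], [312.1, 320.2])]
brass []
black [(4084, [0, 293, 93, 127], [51.2, 377.0]), (1990, [483, 311, 76, 100], [525.8, 374.0]), (1128, [144, 275, 39, 53], [161.4, 306.2]), (182, [271, 147, 42, 24], [293.0, 161.4]), (66, [134, 317, 10, 11], [138.3, 322.5])]
```

View pics/w1.png

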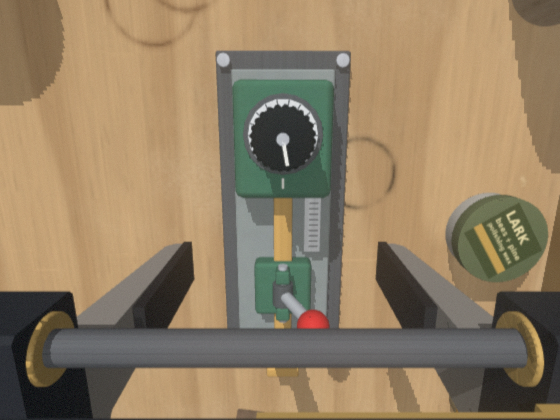

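The wrist view shows the dial hub at (283,139) with its pointer towards (287,165), the ball at (312,322), and the bar end at about (285,375) below the gripper's rod.

```bash
python3 - <<'E'
from h import *
im=cv2.imread("pics/w1.png");W=cam("wrist");g=cv2.cvtColor(im,cv2.COLOR_BGR2HSV)
m=(g[...,1]<60)&(g[...,2]>110);print("light",blobs(m.astype(np.uint8),(255,105,312,172),10)[:4])
# dial top disc: everything inside white teeth of the skirt
d=(im.max(2)<75).astype(np.uint8);print("dark",blobs(d,(245,100,322,172),100)[:2])
for z,u in((93,(283,139)),(50,(283,135))): print(z,onz(W,u,z))
print("ball",onz(W,(313,321),87))
for u in((223,60),(343,60)): print("screw",onz(W,u,6))
for c in(274,279,284,289,294): print(c,[int(x) for x in g[366:384,c,2]],[int(x) for x in g[366:384,c,0]])
print(onz(W,(284,376),19),onz(W,(284,372),24))
E
```

```text
light [(223, [276, 133, 13, 33], [283.4, 145.3]), (136, [288, 105, 24, 18], [303.5, 110.5]), (120, [255, 105, 21, 14], [262.2, 109.6])]
dark [(3167, [250, 105, 68, 67], [283.0, 138.8])]
93 [563.43940762  55.83226497  93.        ]
50 [563.35300569  55.80061509  50.        ]
ball [585.26655965 -74.47368591  87.        ]
screw [514.69277299 112.76614201   6.        ]
screw [611.79268212 112.94787059   6.        ]
274 [84, 120, 186, 217, 206, 204, 202, 197, 199, 193, 181, 175, 180, 184, 182, 179, 182, 182] [15, 17, 18, 18, 19, 19, 19, 19, 19, 18, 18, 16, 17, 17, 17, 17, 17, 16]
279 [85, 93, 123, 145, 148, 148, 148, 149, 147, 147, 139, 138, 145, 143, 148, 161, 179, 179] [9, 18, 19, 18, 18, 19, 18, 19, 19, 18, 17, 17, 16, 16, 16, 17, 16, 17]
284 [80, 94, 123, 144, 145, 149, 148, 148, 146, 144, 142, 140, 141, 143, 139, 139, 139, 139] [15, 17, 19, 19, 18, 18, 19, 19, 18, 19, 18, 17, 17, 18, 16, 17, 17, 16]
289 [82, 97, 125, 144, 146, 149, 143, 149, 146, 146, 139, 135, 139, 140, 139, 139, 138, 137] [0, 16, 17, 18, 19, 18, 19, 18, 18, 18, 18, 16, 16, 17, 16, 17, 17, 17]
294 [81, 93, 121, 142, 148, 147, 146, 147, 147, 145, 140, 138, 141, 141, 138, 141, 139, 140] [23, 16, 18, 19, 19, 19, 19, 18, 19, 18, 18, 16, 16, 16, 17, 17, 18, 17]
[ 564.41241375 -177.08565813   19.        ] [ 564.3978676  -168.48567417   24.        ]
```

>>> servo_tool:
  plan:
    - {"rot": [0, 0, 0], "translation": [0.055, 0, 0], "grip": 0}
    - {"rot": [0, 0, 0], "translation": [0.055, 0, 0.03], "grip": 0}
    - {"rot": [0, 0, 0], "translation": [0.055, 0, 0.07], "grip": 0}
    - {"rot": [0, 0, 0], "translation": [0.055, 0, 0.095], "grip": 0}
    - {"rot": [0, 0, 0], "translation": [0.055, 0, 0.095], "grip": 0}
    - {"rot": [0, 0, 0], "translation": [0.055, 0, 0.095], "grip": 0}
  grip_force: 15

```text
time_s: 2.78
eef_pos: [563.4, 55.3, 57.2]
tcp_rot: [3.139, -0.0, 1.571]
ft_force: [0.6, 0.3, 0.3]
opening: 1.001
grasp_force: 0.0
```

```bash
cat > s.py <<'E'
from h import *
s=sense();print({k:np.round(s[k],3).tolist() for k in("time_s","qpos","eef_pos","tcp_rot","ft_force","wrist_torque","grasp_force","opening")})
print("q5,6 effort",np.round(s["joint_efforts"][-2:],3))
E
python3 s.py
```

```text
{'time_s': 2.775, 'qpos': [0.095, 0.459, 1.883, 0.0, 0.797, 0.095], 'eef_pos': [563.354, 55.292, 57.169], 'tcp_rot': [3.139, -0.0, 1.571], 'ft_force': [0.617, 0.313, 0.301], 'wrist_torque': [-0.102, 0.03, -0.014], 'grasp_force': 0.0, 'opening': 1.001}
q5,6 effort [0.037 0.   ]
```

>>> servo_tool:
  plan:
    - {"rot": [0, 0, 0], "translation": [0.0005, 0, 0.002], "grip": 0}
    - {"rot": [0, 0, 0], "translation": [0.0005, 0, 0.002], "grip": 1}
    - {"rot": [0, 0, 0], "translation": [0.0005, 0, 0.002], "grip": 1}
    - {"rot": [0, 0, 0], "translation": [0.0005, 0, 0.002], "grip": 1}
    - {"rot": [0, 0, 0], "translation": [0.0005, 0, 0.002], "grip": 1}
    - {"rot": [0, 0, 0], "translation": [0.0005, 0, 0.002], "grip": 1}
    - {"rot": [0, 0, 0], "translation": [0.0005, 0, 0.002], "grip": 1}
    - {"rot": [0, 0, 0], "translation": [0.0005, 0, 0.002], "grip": 1}
  grip_force: 15

```text
time_s: 3.78
eef_pos: [562.3, 55.6, 53.6]
tcp_rot: [3.142, 0.0, 1.571]
ft_force: [-0.3, 0.2, -0.3]
opening: 0.432
grasp_force: 15.0
```

```bash
python3 s.py; python3 - <<'E'
from h import *
im=capture("wrist");cv2.imwrite("pics/w2.png",im)
E
python3 s.py
```

```text
{'time_s': 3.775, 'qpos': [0.096, 0.464, 1.886, -0.0, 0.791, 0.096], 'eef_pos': [562.253, 55.568, 53.579], 'tcp_rot': [3.142, 0.0, 1.571], 'ft_force': [-0.345, 0.241, -0.256], 'wrist_torque': [-0.061, -0.015, 0.014], 'grasp_force': 15.0, 'opening': 0.432}
q5,6 effort [ 0.137 -0.001]
{'time_s': 3.825, 'qpos': [0.096, 0.464, 1.886, -0.0, 0.791, 0.096], 'eef_pos': [562.26, 55.573, 53.582], 'tcp_rot': [3.141, 0.0, 1.571], 'ft_force': [0.651, -0.834, -0.238], 'wrist_torque': [-0.095, -0.094, 0.038], 'grasp_force': 15.0, 'opening': 0.432}
q5,6 effort [ 0.154 -0.001]
```

View pics/w2.png

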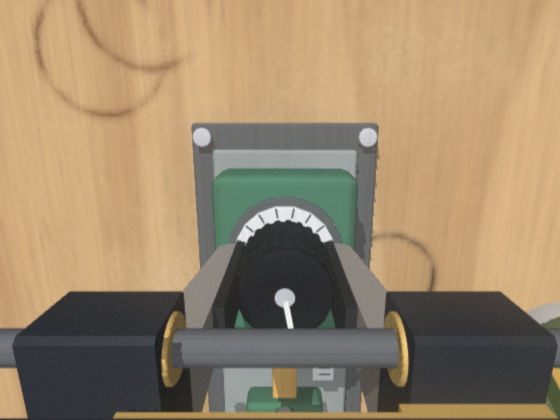

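The dial is held, with the hub at (285,298) and the pointer towards (291,327). The first 28° anticlockwise is safe, as the dial starts at least two clicks from the stop.

>>> servo_tool:
  plan:
    - {"rot": [0, 0, -0.07], "translation": [0, 0, 0], "grip": 1}
    - {"rot": [0, 0, -0.14], "translation": [0, 0, 0], "grip": 1}
    - {"rot": [0, 0, -0.21], "translation": [0, 0, 0], "grip": 1}
    - {"rot": [0, 0, -0.28], "translation": [0, 0, 0], "grip": 1}
    - {"rot": [0, 0, -0.35], "translation": [0, 0, 0], "grip": 1}
    - {"rot": [0, 0, -0.42], "translation": [0, 0, 0], "grip": 1}
    - {"rot": [0, 0, -0.49], "translation": [0, 0, 0], "grip": 1}

```text
time_s: 4.7
eef_pos: [562.6, 55.7, 53.6]
tcp_rot: [3.141, 0.0, 2.063]
ft_force: [1.3, 0.4, -2.7]
opening: 0.429
grasp_force: 15.0
```

```bash
python3 s.py
```

```text
{'time_s': 4.7, 'qpos': [0.096, 0.464, 1.885, 0.0, 0.791, -0.396], 'eef_pos': [562.633, 55.655, 53.575], 'tcp_rot': [3.141, 0.0, 2.063], 'ft_force': [1.319, 0.357, -2.742], 'wrist_torque': [0.076, -0.275, -0.08], 'grasp_force': 14.999, 'opening': 0.429}
q5,6 effort [0.687 0.898]
```

```bash
cat > m.py <<'E'
from h import *
tz=[];e=[];q=[]
def rd():
    s=sense();tz.append(s["wrist_torque"][2]);e.append(s["joint_efforts"][5]);q.append(s["tcp_rot"][2]);return s
rd();t=capture("top");rd();w=capture("wrist");s=rd();t2=capture("top");rd()
print("t",round(s["time_s"],2),"yaw deg",round(np.degrees(q[-1]),2),"tz",np.round(tz,3),"mean",round(np.mean(tz),3),"f",np.round(s["ft_force"],1),"open",round(s["opening"],3))
# pointer: light pixels on the dial top near the hub
g=cv2.cvtColor(w,cv2.COLOR_BGR2HSV);m=((g[...,1]<70)&(g[...,2]>120)).astype(np.uint8)
b=blobs(m,(255,285,316,328),8);print("ptr",b[:1])
# bar end: last column of brass hue, subpixel by profile of rows 209..219
a=np.mean([t,t2],0)[209:219].mean(0);p=a[:,2]-a[:,0];x=np.arange(340,362)
print("bar prof",np.round(p[346:356],1))
cv2.imwrite(f"pics/t_{s['time_s']:.2f}.png",t)
E
python3 m.py; python3 - <<'E'
from h import *
t=cv2.imread("pics/top0.png").astype(float);a=t[209:219].mean(0);print(np.round((a[:,2]-a[:,0])[346:356],1))
E
```

```text
t 4.8 yaw deg 118.0 tz [-0.08   0.015 -0.036 -0.023] mean -0.031 f [ 1.7  0.9 -2.5] open 0.434
ptr [(447, [275, 288, 20, 40], [285.7, 303.4])]
bar prof [ 63.6  78.2  98.5 102.1  96.8  80.4  64.8  63.1  62.8  62.7]
[ 65.1  84.9 103.5 122.6 121.5 104.4  68.9  63.5  63.4  63. ]
```

>>> servo_tool:
  plan:
    - {"rot": [0, 0, -0.045], "translation": [0, 0, 0], "grip": 1}
    - {"rot": [0, 0, -0.09], "translation": [0, 0, 0], "grip": 1}

```text
time_s: 5.1
eef_pos: [562.7, 55.7, 53.6]
tcp_rot: [3.141, 0.0, 2.15]
ft_force: [3.2, 0.6, -1.8]
opening: 0.433
grasp_force: 15.0
```

```bash
python3 m.py
```

```text
t 5.2 yaw deg 123.11 tz [-0.137 -0.074 -0.122 -0.109] mean -0.11 f [ 3.4  0.3 -3.5] open 0.434
ptr [(445, [275, 288, 20, 40], [285.8, 303.4])]
bar prof [ 65.4  78.8 108.6 103.3  95.4  73.9  64.2  63.4  63.2  62.1]
```

>>> servo_tool:
  plan:
    - {"rot": [0, 0, -0.035], "translation": [0, 0, 0], "grip": 1}
    - {"rot": [0, 0, -0.07], "translation": [0, 0, 0], "grip": 1}

```text
time_s: 5.5
eef_pos: [562.7, 55.7, 53.6]
tcp_rot: [3.141, 0.0, 2.223]
ft_force: [5.3, 2.6, -5.2]
opening: 0.433
grasp_force: 15.0
```

```bash
python3 m.py
```

```text
t 5.6 yaw deg 127.31 tz [-0.114 -0.004 -0.076 -0.029] mean -0.056 f [ 5.4  1.2 -4.6] open 0.434
ptr [(445, [275, 288, 20, 40], [285.9, 303.4])]
bar prof [ 64.5  73.7 102.6 105.5  95.6  72.8  63.9  63.1  62.5  62.6]
```

>>> servo_tool:
  plan:
    - {"rot": [0, 0, -0.035], "translation": [0, 0, 0], "grip": 1}
    - {"rot": [0, 0, -0.07], "translation": [0, 0, 0], "grip": 1}

```text
time_s: 5.9
eef_pos: [562.7, 55.8, 53.6]
tcp_rot: [3.141, 0.001, 2.293]
ft_force: [4.2, 2.8, -4.5]
opening: 0.431
grasp_force: 15.0
```

```bash
python3 m.py
```

```text
t 6.0 yaw deg 131.33 tz [-0.02   0.009 -0.003 -0.021] mean -0.009 f [ 4.5  2.3 -5.8] open 0.43
ptr [(446, [275, 288, 20, 40], [285.9, 303.4])]
bar prof [ 67.7  74.6 102.  102.1  93.6  69.2  63.7  63.1  62.6  62.4]
```

>>> servo_tool:
  plan:
    - {"rot": [0, 0, -0.035], "translation": [0, 0, 0], "grip": 1}
    - {"rot": [0, 0, -0.07], "translation": [0, 0, 0], "grip": 1}

```text
time_s: 6.3
eef_pos: [562.8, 55.8, 53.6]
tcp_rot: [3.141, 0.001, 2.363]
ft_force: [5.2, 3.1, -5.4]
opening: 0.432
grasp_force: 15.0
```

```bash
python3 m.py
```

```text
t 6.4 yaw deg 135.34 tz [0.    0.051 0.027 0.016] mean 0.024 f [ 4.8  1.8 -5.1] open 0.435
ptr [(449, [275, 288, 21, 40], [285.9, 303.4])]
bar prof [ 70.6  74.6 102.2 101.9  93.9  69.2  63.9  63.2  62.9  62.3]
```

>>> servo_tool:
  plan:
    - {"rot": [0, 0, -0.03], "translation": [0, 0, 0], "grip": 1}
    - {"rot": [0, 0, -0.05], "translation": [0, 0, 0], "grip": 1}

```text
time_s: 6.7
eef_pos: [562.8, 55.8, 53.6]
tcp_rot: [3.141, 0.001, 2.413]
ft_force: [4.7, 2.8, -4.6]
opening: 0.433
grasp_force: 15.0
```

```bash
python3 m.py
```

```text
t 6.8 yaw deg 138.19 tz [-0.015  0.006 -0.053  0.025] mean -0.009 f [ 4.8  2.7 -6.1] open 0.431
ptr [(448, [275, 288, 21, 40], [285.9, 303.4])]
bar prof [ 70.6  74.9 101.8 102.1  93.8  69.3  63.9  63.3  62.8  62.4]
```

>>> servo_tool:
  plan:
    - {"rot": [0, 0, -0.02], "translation": [0, 0, 0], "grip": 1}
    - {"rot": [0, 0, -0.04], "translation": [0, 0, 0], "grip": 1}

```text
time_s: 7.1
eef_pos: [562.8, 55.9, 53.6]
tcp_rot: [3.141, 0.001, 2.452]
ft_force: [5.7, 2.7, -4.6]
opening: 0.432
grasp_force: 15.0
```

```bash
python3 m.py
```

```text
t 7.2 yaw deg 140.47 tz [-0.063 -0.068 -0.066 -0.057] mean -0.064 f [ 5.2  2.3 -5.8] open 0.433
ptr [(450, [275, 288, 21, 40], [285.9, 303.4])]
bar prof [ 71.6  75.4 102.5 102.1  93.7  69.1  64.   63.   62.9  62.4]
```

>>> servo_tool:
  plan:
    - {"rot": [0, 0, -0.02], "translation": [0, 0, 0], "grip": 1}
    - {"rot": [0, 0, -0.035], "translation": [0, 0, 0], "grip": 1}

```text
time_s: 7.5
eef_pos: [562.8, 55.9, 53.6]
tcp_rot: [3.14, 0.001, 2.487]
ft_force: [5.7, 2.0, -5.9]
opening: 0.432
grasp_force: 15.0
```

```bash
python3 m.py
```

```text
t 7.6 yaw deg 142.47 tz [-0.095 -0.086 -0.094 -0.09 ] mean -0.091 f [ 5.6  3.1 -5.2] open 0.431
ptr [(447, [275, 288, 21, 40], [286.0, 303.4])]
bar prof [ 71.4  75.9 102.1 101.9  92.2  60.   62.5  63.2  62.8  62.6]
```

>>> servo_tool:
  plan:
    - {"rot": [0, 0, -0.02], "translation": [0, 0, 0], "grip": 1}
    - {"rot": [0, 0, -0.035], "translation": [0, 0, 0], "grip": 1}

```text
time_s: 7.9
eef_pos: [562.9, 55.9, 53.7]
tcp_rot: [3.14, 0.001, 2.522]
ft_force: [6.5, 3.2, -5.4]
opening: 0.432
grasp_force: 15.0
```

```bash
python3 m.py
```

```text
t 8.0 yaw deg 144.48 tz [-0.131 -0.175 -0.111 -0.088] mean -0.126 f [ 4.6  3.  -6.5] open 0.431
ptr [(446, [275, 288, 21, 40], [285.9, 303.4])]
bar prof [ 71.7  77.4 102.1 101.7  91.9  58.9  62.3  63.1  62.8  62.4]
```

>>> servo_tool:
  plan:
    - {"rot": [0, 0, -0.02], "translation": [0, 0, 0], "grip": 1}
    - {"rot": [0, 0, -0.035], "translation": [0, 0, 0], "grip": 1}

```text
time_s: 8.3
eef_pos: [562.9, 55.9, 53.6]
tcp_rot: [3.14, 0.001, 2.557]
ft_force: [5.6, 3.1, -5.3]
opening: 0.43
grasp_force: 15.0
```

```bash
python3 m.py
```

```text
t 8.4 yaw deg 146.48 tz [-0.066 -0.088 -0.052 -0.059] mean -0.066 f [ 5.4  3.5 -6.7] open 0.432
ptr [(446, [275, 288, 21, 40], [285.9, 303.4])]
bar prof [ 76.4  78.4 102.3 101.9  91.4  58.6  62.3  63.   62.8  62.5]
```

>>> servo_tool:
  plan:
    - {"rot": [0, 0, -0.035], "translation": [0, 0, 0], "grip": 1}
    - {"rot": [0, 0, -0.07], "translation": [0, 0, 0], "grip": 1}
    - {"rot": [0, 0, -0.105], "translation": [0, 0, 0], "grip": 1}

```text
time_s: 8.82
eef_pos: [562.9, 56.0, 53.6]
tcp_rot: [3.14, 0.001, 2.663]
ft_force: [5.8, 3.4, -6.7]
opening: 0.429
grasp_force: 15.0
```

```bash
python3 m.py
```

```text
t 8.93 yaw deg 152.52 tz [-0.009 -0.025  0.009 -0.028] mean -0.013 f [ 4.9  3.2 -5.4] open 0.43
ptr [(442, [275, 288, 21, 40], [285.9, 303.3])]
bar prof [ 75.4  85.6 101.  102.6  98.2  67.8  63.6  63.5  63.2  62.9]
```

>>> servo_tool:
  plan:
    - {"rot": [0, 0, -0.025], "translation": [0, 0, 0], "grip": 1}
    - {"rot": [0, 0, -0.05], "translation": [0, 0, 0], "grip": 1}

```text
time_s: 9.22
eef_pos: [563.0, 56.0, 53.6]
tcp_rot: [3.14, 0.001, 2.712]
ft_force: [5.1, 3.6, -5.0]
opening: 0.427
grasp_force: 15.0
```

```bash
python3 m.py
```

```text
t 9.32 yaw deg 155.38 tz [-0.02   0.035  0.013 -0.02 ] mean 0.002 f [ 6.   3.9 -5.8] open 0.43
ptr [(437, [275, 288, 21, 40], [285.9, 303.1])]
bar prof [ 73.4  85.9 101.8 103.6  99.7  68.5  63.6  63.5  63.2  62.6]
```

>>> servo_tool:
  plan:
    - {"rot": [0, 0, -0.02], "translation": [0, 0, 0], "grip": 1}
    - {"rot": [0, 0, -0.04], "translation": [0, 0, 0], "grip": 1}

```text
time_s: 9.62
eef_pos: [563.0, 56.0, 53.6]
tcp_rot: [3.14, 0.001, 2.752]
ft_force: [6.1, 4.2, -6.4]
opening: 0.432
grasp_force: 15.0
```

```bash
python3 m.py
```

```text
t 9.72 yaw deg 157.67 tz [ 0.022  0.006 -0.065  0.019] mean -0.004 f [ 5.3  4.5 -7. ] open 0.431
ptr [(437, [275, 288, 21, 40], [285.9, 303.2])]
bar prof [ 76.4  87.6 105.  106.6 100.2  68.2  63.8  63.4  63.   62.5]
```

Now 1.5° at a time.

>>> servo_tool:
  plan:
    - {"rot": [0, 0, -0.015], "translation": [0, 0, 0], "grip": 1}
    - {"rot": [0, 0, -0.03], "translation": [0, 0, 0], "grip": 1}

```text
time_s: 10.02
eef_pos: [562.9, 56.1, 53.6]
tcp_rot: [3.14, 0.001, 2.782]
ft_force: [5.7, 4.3, -5.3]
opening: 0.435
grasp_force: 15.0
```

```bash
python3 m.py
```

```text
t 10.12 yaw deg 159.35 tz [-0.295 -0.354 -0.336 -0.254] mean -0.31 f [ 5.5  3.8 -5.3] open 0.434
ptr [(429, [275, 288, 21, 40], [285.8, 303.0])]
bar prof [ 82.9  88.3 106.  109.2 101.5  68.6  63.8  63.9  65.4  65.3]
```

That is the hard stop: 0.31 N m after three clicks, with contact at a yaw of about 158.3°. I'll reverse now and feel for the clockwise engagement.

>>> servo_tool:
  plan:
    - {"rot": [0, 0, 0.05], "translation": [0, 0, 0], "grip": 1}
    - {"rot": [0, 0, 0.09], "translation": [0, 0, 0], "grip": 1}
    - {"rot": [0, 0, 0.09], "translation": [0, 0, 0], "grip": 1}

```text
time_s: 10.55
eef_pos: [562.9, 56.0, 53.7]
tcp_rot: [3.14, 0.001, 2.691]
ft_force: [4.7, 3.3, -5.7]
opening: 0.433
grasp_force: 15.0
```

```bash
python3 m.py
```

```text
t 10.65 yaw deg 154.22 tz [-0.049 -0.056 -0.011 -0.001] mean -0.03 f [ 5.6  3.4 -6.1] open 0.433
ptr [(439, [275, 288, 21, 40], [285.9, 303.2])]
bar prof [ 72.8  85.4 101.2 103.   98.2  67.9  63.6  63.4  63.3  62.7]
```

>>> servo_tool:
  plan:
    - {"rot": [0, 0, 0.03], "translation": [0, 0, 0], "grip": 1}
    - {"rot": [0, 0, 0.06], "translation": [0, 0, 0], "grip": 1}

```text
time_s: 10.95
eef_pos: [562.9, 56.0, 53.7]
tcp_rot: [3.14, 0.001, 2.631]
ft_force: [6.2, 3.0, -5.0]
opening: 0.429
grasp_force: 15.0
```

```bash
python3 m.py
```

```text
t 11.05 yaw deg 150.77 tz [ 0.024 -0.016  0.037 -0.005] mean 0.01 f [ 5.3  2.6 -5.1] open 0.431
ptr [(444, [275, 288, 21, 40], [285.9, 303.3])]
bar prof [ 76.6  85.2 101.1 102.6  98.2  68.5  63.7  63.   62.9  62.9]
```

>>> servo_tool:
  plan:
    - {"rot": [0, 0, 0.03], "translation": [0, 0, 0], "grip": 1}
    - {"rot": [0, 0, 0.06], "translation": [0, 0, 0], "grip": 1}

```text
time_s: 11.35
eef_pos: [562.9, 55.9, 53.6]
tcp_rot: [3.14, 0.001, 2.571]
ft_force: [4.9, 3.1, -5.4]
opening: 0.434
grasp_force: 15.0
```

```bash
python3 m.py
```

```text
t 11.45 yaw deg 147.33 tz [ 0.082 -0.009 -0.032  0.024] mean 0.016 f [ 5.1  3.2 -6.2] open 0.434
ptr [(447, [275, 288, 21, 40], [286.0, 303.4])]
bar prof [ 77.6  85.6 101.1 102.7  98.4  68.   63.4  63.2  63.   62.6]
```

>>> servo_tool:
  plan:
    - {"rot": [0, 0, 0.03], "translation": [0, 0, 0], "grip": 1}
    - {"rot": [0, 0, 0.06], "translation": [0, 0, 0], "grip": 1}

```text
time_s: 11.75
eef_pos: [562.8, 55.9, 53.6]
tcp_rot: [3.141, 0.001, 2.511]
ft_force: [6.0, 2.1, -5.3]
opening: 0.434
grasp_force: 15.0
```

```bash
python3 m.py
```

```text
t 11.85 yaw deg 143.9 tz [ 0.004 -0.027 -0.034 -0.004] mean -0.015 f [ 5.6  1.8 -5. ] open 0.43
ptr [(447, [275, 288, 21, 40], [286.0, 303.4])]
bar prof [ 77.6  85.8 100.9 102.5  98.6  68.3  63.5  62.9  62.6  62.6]
```

>>> servo_tool:
  plan:
    - {"rot": [0, 0, 0.03], "translation": [0, 0, 0], "grip": 1}
    - {"rot": [0, 0, 0.06], "translation": [0, 0, 0], "grip": 1}

```text
time_s: 12.15
eef_pos: [562.9, 55.9, 53.6]
tcp_rot: [3.14, 0.001, 2.451]
ft_force: [5.1, 3.1, -5.7]
opening: 0.433
grasp_force: 15.0
```

```bash
python3 m.py
```

```text
t 12.25 yaw deg 140.47 tz [0.03  0.035 0.051 0.007] mean 0.03 f [ 4.6  2.3 -5.6] open 0.437
ptr [(448, [275, 288, 21, 40], [286.0, 303.4])]
bar prof [ 77.4  84.4 101.4 103.2  99.3  68.3  63.6  62.9  62.8  62.2]
```

>>> servo_tool:
  plan:
    - {"rot": [0, 0, 0.03], "translation": [0, 0, 0], "grip": 1}
    - {"rot": [0, 0, 0.05], "translation": [0, 0, 0], "grip": 1}

```text
time_s: 12.55
eef_pos: [562.8, 55.8, 53.6]
tcp_rot: [3.141, 0.001, 2.401]
ft_force: [5.5, 3.3, -5.9]
opening: 0.434
grasp_force: 15.0
```

```bash
python3 m.py
```

```text
t 12.65 yaw deg 137.62 tz [0.088 0.111 0.101 0.099] mean 0.1 f [ 5.   1.8 -5.7] open 0.433
ptr [(449, [275, 288, 21, 40], [286.0, 303.5])]
bar prof [ 73.4  83.9 103.1 100.8  90.   66.8  63.5  63.2  63.1  62.2]
```

>>> servo_tool:
  plan:
    - {"rot": [0, 0, 0.035], "translation": [0, 0, 0], "grip": 1}
    - {"rot": [0, 0, 0.07], "translation": [0, 0, 0], "grip": 1}

```text
time_s: 12.95
eef_pos: [562.7, 55.8, 53.6]
tcp_rot: [3.141, 0.001, 2.331]
ft_force: [5.7, 1.8, -5.3]
opening: 0.434
grasp_force: 15.0
```

```bash
python3 m.py
```

```text
t 13.05 yaw deg 133.6 tz [0.06  0.02  0.078 0.059] mean 0.054 f [ 4.6  2.4 -5.6] open 0.43
ptr [(447, [275, 288, 20, 40], [285.9, 303.4])]
bar prof [ 74.   81.2 102.9 101.8  91.5  66.8  63.4  63.   62.9  62.2]
```

>>> servo_tool:
  plan:
    - {"rot": [0, 0, 0.05], "translation": [0, 0, 0], "grip": 1}
    - {"rot": [0, 0, 0.1], "translation": [0, 0, 0], "grip": 1}
    - {"rot": [0, 0, 0.11], "translation": [0, 0, 0], "grip": 1}

```text
time_s: 13.48
eef_pos: [562.7, 55.7, 53.6]
tcp_rot: [3.141, 0.0, 2.221]
ft_force: [4.5, 1.8, -5.6]
opening: 0.433
grasp_force: 15.0
```

```bash
python3 m.py
```

```text
t 13.57 yaw deg 127.3 tz [-0.002 -0.031  0.025 -0.082] mean -0.022 f [ 5.1  2.6 -5.7] open 0.433
ptr [(446, [275, 288, 20, 40], [285.9, 303.4])]
bar prof [ 67.8  76.9 106.4 105.2  93.9  69.1  63.7  63.2  62.8  62.9]
```

Click one, and free again. Clicks two and three follow, checking mid-click and after each snap.

>>> servo_tool:
  plan:
    - {"rot": [0, 0, 0.06], "translation": [0, 0, 0], "grip": 1}
    - {"rot": [0, 0, 0.12], "translation": [0, 0, 0], "grip": 1}
    - {"rot": [0, 0, 0.17], "translation": [0, 0, 0], "grip": 1}

```text
time_s: 14.0
eef_pos: [562.6, 55.7, 53.6]
tcp_rot: [3.141, 0.0, 2.05]
ft_force: [3.7, 0.9, -4.4]
opening: 0.43
grasp_force: 15.0
```

```bash
python3 m.py
```

```text
t 14.1 yaw deg 117.6 tz [0.095 0.082 0.083 0.068] mean 0.082 f [ 4.5  1.6 -4.9] open 0.433
ptr [(446, [275, 288, 20, 40], [285.9, 303.3])]
bar prof [ 71.   82.1 101.6 101.7  94.2  66.4  63.1  63.   63.1  62.2]
```

>>> servo_tool:
  plan:
    - {"rot": [0, 0, 0.06], "translation": [0, 0, 0], "grip": 1}
    - {"rot": [0, 0, 0.12], "translation": [0, 0, 0], "grip": 1}
    - {"rot": [0, 0, 0.18], "translation": [0, 0, 0], "grip": 1}

```text
time_s: 14.52
eef_pos: [562.4, 55.6, 53.6]
tcp_rot: [3.141, 0.0, 1.871]
ft_force: [4.4, 1.0, -4.5]
opening: 0.432
grasp_force: 15.0
```

```bash
python3 m.py
```

```text
t 14.62 yaw deg 107.32 tz [-0.023 -0.068 -0.006  0.053] mean -0.011 f [ 3.6  1.  -4.7] open 0.431
ptr [(445, [275, 288, 20, 40], [285.8, 303.3])]
bar prof [ 72.1  87.8  99.6 103.4 100.4  81.8  65.3  62.8  62.7  62.4]
```

Two clicks done. Now click three.

>>> servo_tool:
  plan:
    - {"rot": [0, 0, 0.06], "translation": [0, 0, 0], "grip": 1}
    - {"rot": [0, 0, 0.12], "translation": [0, 0, 0], "grip": 1}
    - {"rot": [0, 0, 0.17], "translation": [0, 0, 0], "grip": 1}

```text
time_s: 15.05
eef_pos: [562.3, 55.6, 53.6]
tcp_rot: [3.141, 0.0, 1.702]
ft_force: [4.6, 0.2, -4.2]
opening: 0.43
grasp_force: 15.0
```

```bash
python3 m.py
```

```text
t 15.15 yaw deg 97.6 tz [0.116 0.093 0.123 0.088] mean 0.105 f [ 4.5  0.4 -4.6] open 0.428
ptr [(449, [275, 288, 20, 40], [285.8, 303.2])]
bar prof [ 64.2  89.  127.3 128.9 122.7  94.4  66.5  63.1  62.9  62.2]
```

>>> servo_tool:
  plan:
    - {"rot": [0, 0, 0.06], "translation": [0, 0, 0], "grip": 1}
    - {"rot": [0, 0, 0.12], "translation": [0, 0, 0], "grip": 1}
    - {"rot": [0, 0, 0.18], "translation": [0, 0, 0], "grip": 1}

```text
time_s: 15.58
eef_pos: [562.1, 55.5, 53.6]
tcp_rot: [-3.141, 0.0, 1.521]
ft_force: [3.5, 0.4, -3.1]
opening: 0.432
grasp_force: 15.0
```

```bash
python3 m.py
```

```text
t 15.68 yaw deg 87.28 tz [ 0.005  0.012 -0.016 -0.041] mean -0.01 f [ 3.7  1.2 -4.7] open 0.432
ptr [(450, [275, 288, 20, 40], [285.7, 303.2])]
bar prof [ 68.4 101.9 133.  145.8 140.5 122.   71.4  63.2  62.8  62.4]
```

Three. Now the fourth, ending at about 67°.

>>> servo_tool:
  plan:
    - {"rot": [0, 0, 0.06], "translation": [0, 0, 0], "grip": 1}
    - {"rot": [0, 0, 0.12], "translation": [0, 0, 0], "grip": 1}
    - {"rot": [0, 0, 0.17], "translation": [0, 0, 0], "grip": 1}

```text
time_s: 16.1
eef_pos: [562.0, 55.5, 53.6]
tcp_rot: [-3.141, 0.0, 1.352]
ft_force: [2.6, 1.7, -2.7]
opening: 0.433
grasp_force: 15.0
```

```bash
python3 m.py
```

```text
t 16.2 yaw deg 77.55 tz [0.148 0.108 0.12  0.114] mean 0.123 f [ 2.9  0.6 -3.2] open 0.433
ptr [(451, [275, 288, 20, 40], [285.6, 303.2])]
bar prof [ 92.  112.  128.4 146.  141.1 124.2  64.5  62.2  63.5  62.8]
```

>>> servo_tool:
  plan:
    - {"rot": [0, 0, 0.06], "translation": [0, 0, 0], "grip": 1}
    - {"rot": [0, 0, 0.12], "translation": [0, 0, 0], "grip": 1}
    - {"rot": [0, 0, 0.18], "translation": [0, 0, 0], "grip": 1}

```text
time_s: 16.62
eef_pos: [561.9, 55.6, 53.6]
tcp_rot: [-3.141, 0.0, 1.171]
ft_force: [2.5, 1.6, -2.5]
opening: 0.431
grasp_force: 15.0
```

```bash
python3 m.py
```

```text
t 16.73 yaw deg 67.23 tz [-0.009  0.008 -0.023 -0.011] mean -0.009 f [ 2.4  0.2 -2. ] open 0.434
ptr [(450, [275, 288, 20, 40], [285.5, 303.4])]
bar prof [ 89.2 102.3 117.6 146.5 144.4 133.9  76.   63.6  63.1  62.8]
```

Four clicks counted, and the dial runs free past the fourth snap. I'll release, rise, and go to the far side of the ball with the fingers shut.

>>> servo_tool:
  plan:
    - {"rot": [0, 0, 0], "translation": [0, 0, 0], "grip": 0}
    - {"rot": [0, 0, 0], "translation": [0, 0, 0], "grip": 0}
    - {"rot": [0, 0, 0], "translation": [0, 0, 0], "grip": 0}
    - {"rot": [0, 0, 0], "translation": [0, 0, 0], "grip": 0}
    - {"rot": [0, 0, 0], "translation": [0, 0, 0], "grip": 0}
    - {"rot": [0, 0, 0], "translation": [0, 0, -0.04], "grip": 0}
    - {"rot": [0, 0, 0], "translation": [0, 0, -0.09], "grip": 0}
    - {"rot": [0, 0, 0], "translation": [0, 0, -0.09], "grip": 0}
    - {"rot": [0, 0, -0.1], "translation": [-0.024, 0.03, -0.09], "grip": 1}
    - {"rot": [0, 0, -0.2], "translation": [-0.048, 0.06, -0.09], "grip": 1}
    - {"rot": [0, 0, -0.3], "translation": [-0.072, 0.09, -0.09], "grip": 1}
    - {"rot": [0, 0, -0.4], "translation": [-0.096, 0.12, -0.09], "grip": 1}
    - {"rot": [0, 0, -0.4], "translation": [-0.096, 0.12, -0.09], "grip": 1}
    - {"rot": [0, 0, -0.4], "translation": [-0.096, 0.12, -0.09], "grip": 1}
    - {"rot": [0, 0, -0.4], "translation": [-0.096, 0.12, -0.09], "grip": 1}
    - {"rot": [0, 0, -0.4], "translation": [-0.096, 0.12, -0.09], "grip": 1}

```text
time_s: 18.77
eef_pos: [635.0, -78.8, 143.6]
tcp_rot: [-3.141, -0.0, 1.571]
ft_force: [0.1, 0.2, -0.4]
opening: 0.149
grasp_force: 0.0
```

```bash
python3 s.py; python3 - <<'E'
from h import *
im=capture("wrist");cv2.imwrite("pics/w3.png",im);T=cam("top")
t=capture("top");cv2.imwrite("pics/top3.png",t);print(blobs(red(t),(300,190,340,220)))
for n in("pics/top0.png","pics/top3.png"):
    a=cv2.imread(n).astype(float)[209:219].mean(0);print(np.round((a[:,2]-a[:,0])[344:356],1))
E
```

```text
{'time_s': 18.775, 'qpos': [-0.126, 0.447, 1.662, 0.0, 1.033, -0.126], 'eef_pos': [635.013, -78.764, 143.601], 'tcp_rot': [-3.141, -0.0, 1.571], 'ft_force': [0.149, 0.195, -0.415], 'wrist_torque': [-0.049, -0.04, 0.008], 'grasp_force': 0.0, 'opening': 0.149}
q5,6 effort [0.028 0.014]
[]
[ 60.4  60.8  65.1  84.9 103.5 122.6 121.5 104.4  68.9  63.5  63.4  63. ]
[-22.4 -22.1 -21.7 -21.2 -20.1 -17.2 -15.2 -14.4 -14.2 -13.9 -15.9 -18.7]
```

View pics/w3.png

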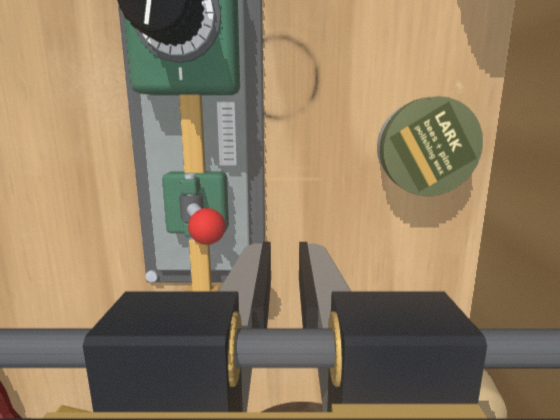

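The wrist view shows the dial let go, the bar end near (205,290), and the ball at (207,226) still upright towards +x, with the fingers clear beyond it. Now I'll descend and push towards the robot.

>>> servo_tool:
  plan:
    - {"rot": [0, 0, 0], "translation": [0, 0, 0.04], "grip": 1}
    - {"rot": [0, 0, 0], "translation": [0, 0, 0.071], "grip": 1}
    - {"rot": [0, 0, 0], "translation": [0, 0, 0.071], "grip": 1}
    - {"rot": [0, 0, 0], "translation": [0, 0, 0.071], "grip": 1}
    - {"rot": [0, 0, 0], "translation": [0, -0.01, 0.071], "grip": 1}
    - {"rot": [0, 0, 0], "translation": [0, -0.02, 0.071], "grip": 1}
    - {"rot": [0, 0, 0], "translation": [0, -0.03, 0.071], "grip": 1}
    - {"rot": [0, 0, 0], "translation": [0, -0.04, 0.071], "grip": 1}
    - {"rot": [0, 0, 0], "translation": [0, -0.048, 0.071], "grip": 1}
    - {"rot": [0, 0, 0], "translation": [0, -0.055, 0.071], "grip": 1}
    - {"rot": [0, 0, 0], "translation": [0, -0.06, 0.071], "grip": 1}
    - {"rot": [0, 0, 0], "translation": [0, -0.065, 0.071], "grip": 1}

```text
time_s: 20.38
eef_pos: [569.8, -79.6, 72.3]
tcp_rot: [-3.141, -0.0, 1.571]
ft_force: [0.9, -0.3, -1.5]
opening: 0.006
grasp_force: 0.7
```

```bash
python3 s.py; python3 - <<'E'
from h import *
im=capture("wrist");cv2.imwrite("pics/w4.png",im);W=cam("wrist")
b=blobs(red(im),(60,100,500,420),60);print(b)
for x in b[:1]: print(onz(W,x[2],84))
E
```

```text
{'time_s': 20.375, 'qpos': [-0.141, 0.45, 1.853, 0.0, 0.839, -0.141], 'eef_pos': [569.784, -79.553, 72.292], 'tcp_rot': [-3.141, -0.0, 1.571], 'ft_force': [0.902, -0.347, -1.518], 'wrist_torque': [-0.048, -0.254, 0.026], 'grasp_force': 0.698, 'opening': 0.006}
q5,6 effort [0.624 0.014]
[(1636, [202, 247, 48, 44], [224.6, 269.0])]
[542.08578396 -79.27773769  84.        ]
```

The ball is at x ≈ 542 and its end is near 532.6. I'll push on gently in small steps.

>>> servo_tool:
  plan:
    - {"rot": [0, 0, 0], "translation": [0, -0.003, 0], "grip": 1}
    - {"rot": [0, 0, 0], "translation": [0, -0.006, 0], "grip": 1}
    - {"rot": [0, 0, 0], "translation": [0, -0.008, 0], "grip": 1}

```text
time_s: 20.8
eef_pos: [562.2, -79.6, 72.5]
tcp_rot: [-3.142, -0.0, 1.571]
ft_force: [2.3, -0.2, -1.2]
opening: 0.004
grasp_force: 0.8
```

```bash
cat > b.py <<'E'
from h import *
im=capture("wrist");W=cam("wrist");b=blobs(red(im),(60,100,500,420),60);print(b[:1],onz(W,b[0][2],82));print(sense()["ft_force"])
E
python3 s.py;python3 b.py
```

```text
{'time_s': 20.8, 'qpos': [-0.143, 0.44, 1.87, 0.0, 0.832, -0.143], 'eef_pos': [562.202, -79.554, 72.518], 'tcp_rot': [-3.142, -0.0, 1.571], 'ft_force': [2.257, -0.169, -1.186], 'wrist_torque': [-0.008, -0.212, 0.02], 'grasp_force': 0.76, 'opening': 0.004}
q5,6 effort [0.623 0.002]
[(1628, [204, 245, 47, 46], [226.1, 267.2])] [535.32483699 -79.47370523  82.        ]
[ 1.40581061 -0.45208235 -0.28446971]
```

>>> servo_tool:
  plan:
    - {"rot": [0, 0, 0], "translation": [0, -0.001, 0], "grip": 1}
    - {"rot": [0, 0, 0], "translation": [0, -0.002, 0], "grip": 1}
    - {"rot": [0, 0, 0], "translation": [0, -0.002, 0], "grip": 1}

```text
time_s: 21.22
eef_pos: [560.3, -79.6, 72.6]
tcp_rot: [-3.141, -0.0, 1.571]
ft_force: [1.5, -0.3, -1.5]
opening: 0.007
grasp_force: 0.6
```

```bash
python3 b.py
```

```text
[(1642, [205, 244, 47, 47], [226.8, 266.4])] [533.97445117 -79.12313372  82.        ]
[ 2.11388289 -0.47318814 -0.75043233]
```

>>> servo_tool:
  plan:
    - {"rot": [0, 0, 0], "translation": [0, -0.001, 0], "grip": 1}
    - {"rot": [0, 0, 0], "translation": [0, -0.0015, 0], "grip": 1}
    - {"rot": [0, 0, 0], "translation": [0, -0.0015, 0], "grip": 1}

```text
time_s: 21.65
eef_pos: [558.8, -79.6, 72.6]
tcp_rot: [-3.142, 0.0, 1.571]
ft_force: [1.3, -0.4, -1.5]
opening: 0.002
grasp_force: 0.7
```

```bash
python3 b.py
```

```text
[(1623, [206, 243, 46, 48], [227.1, 265.9])] [532.62239441 -78.87339785  82.        ]
[ 2.15252542  0.31359479 -0.80297309]
```

>>> servo_tool:
  plan:
    - {"rot": [0, 0, 0], "translation": [0, -0.001, 0], "grip": 1}
    - {"rot": [0, 0, 0], "translation": [0, -0.0015, 0], "grip": 1}
    - {"rot": [0, 0, 0], "translation": [0, -0.0015, 0], "grip": 1}

```text
time_s: 22.08
eef_pos: [557.3, -79.6, 72.6]
tcp_rot: [-3.142, 0.0, 1.571]
ft_force: [2.7, 0.6, -0.8]
opening: 0.006
grasp_force: 0.7
```

```bash
python3 b.py
```

```text
[(1614, [206, 242, 46, 49], [227.6, 265.2])] [531.3468332  -78.49311798  82.        ]
[ 1.69607802  0.15495757 -1.5630457 ]
```

>>> servo_tool:
  plan:
    - {"rot": [0, 0, 0], "translation": [0, -0.0005, 0], "grip": 1}
    - {"rot": [0, 0, 0], "translation": [0, -0.001, 0], "grip": 1}
    - {"rot": [0, 0, 0], "translation": [0, -0.001, 0], "grip": 1}

```text
time_s: 22.5
eef_pos: [556.3, -79.6, 72.6]
tcp_rot: [-3.141, -0.0, 1.571]
ft_force: [1.0, -0.3, -1.2]
opening: 0.005
grasp_force: 0.8
```

```bash
python3 b.py
```

```text
[(1595, [207, 242, 45, 49], [228.0, 264.8])] [530.60201957 -78.29357143  82.        ]
[ 2.13509221 -0.48049905 -1.63189674]
```

>>> servo_tool:
  plan:
    - {"rot": [0, 0, 0], "translation": [0, -0.001, 0], "grip": 1}
    - {"rot": [0, 0, 0], "translation": [0, -0.0015, 0], "grip": 1}
    - {"rot": [0, 0, 0], "translation": [0, -0.0015, 0], "grip": 1}

```text
time_s: 22.92
eef_pos: [555.6, -79.6, 72.7]
tcp_rot: [3.14, 0.0, 1.571]
ft_force: [5.4, 0.2, -4.1]
opening: 0.005
grasp_force: 2.5
```

```bash
python3 b.py
```

```text
[(1585, [207, 242, 45, 49], [228.4, 264.4])] [530.10266041 -78.11039083  82.        ]
[ 5.16095499 -0.48598672 -2.95745107]
```

>>> servo_tool:
  plan:
    - {"rot": [0, 0, 0], "translation": [0, -0.0005, 0], "grip": 1}
    - {"rot": [0, 0, 0], "translation": [0, -0.001, 0], "grip": 1}
    - {"rot": [0, 0, 0], "translation": [0, -0.001, 0], "grip": 1}

```text
time_s: 23.35
eef_pos: [555.4, -79.6, 72.8]
tcp_rot: [3.138, 0.0, 1.571]
ft_force: [8.5, 0.8, -5.0]
opening: 0.005
grasp_force: 3.5
```

```bash
python3 b.py
```

```text
[(1585, [207, 242, 46, 48], [228.6, 264.2])] [529.94101534 -78.08398263  82.        ]
[ 7.87358972  0.8780604  -5.82038524]
```

The force has risen to 8 N with no more motion, so the lever is fully over. I'll back off, rise, and return to the earlier viewing pose to check.

>>> servo_tool:
  plan:
    - {"rot": [0, 0, 0], "translation": [0, 0.02, 0], "grip": 1}
    - {"rot": [0, 0, 0], "translation": [0, 0.04, 0], "grip": 1}
    - {"rot": [0, 0, 0], "translation": [0, 0.04, -0.04], "grip": 1}
    - {"rot": [0, 0, 0], "translation": [0, 0.04, -0.08], "grip": 1}
    - {"rot": [0, 0, 0], "translation": [0.04, 0.02, -0.08], "grip": 0}
    - {"rot": [0, 0, 0], "translation": [0.08, 0.01, -0.08], "grip": 0}
    - {"rot": [0, 0, 0], "translation": [0.08, 0.01, -0.08], "grip": 0}
    - {"rot": [0, 0, 0], "translation": [0.08, 0.01, -0.08], "grip": 0}
    - {"rot": [0, 0, 0], "translation": [0.08, 0.01, -0.08], "grip": 0}
    - {"rot": [0, 0, 0], "translation": [0.08, 0.01, -0.08], "grip": 0}

```text
time_s: 24.65
eef_pos: [563.9, -0.4, 152.4]
tcp_rot: [-3.141, 0.0, 1.57]
ft_force: [-0.3, 0.8, 0.7]
opening: 0.636
grasp_force: 0.0
```

```bash
python3 s.py; python3 - <<'E'
from h import *
im=capture("wrist");cv2.imwrite("pics/w5.png",im);W=cam("wrist")
T=cam("top");t=capture("top");cv2.imwrite("pics/top5.png",t)
b=blobs(red(t),(300,190,345,240));print(b,[onz(T,x[2],81.6) for x in b[:1]])
for n in("top0","top5"):
    a=cv2.imread(f"pics/{n}.png").astype(float)[209:219].mean(0);print(np.round((a[:,2]-a[:,0])[344:356],1))
for n in("w1","w5"):
    g=cv2.cvtColor(cv2.imread(f"pics/{n}.png"),cv2.COLOR_BGR2HSV);print(n,g[368:390,278:292,1].mean(1).round().astype(int))
E
```

```text
{'time_s': 24.65, 'qpos': [-0.003, 0.328, 1.824, -0.0, 0.991, -0.002], 'eef_pos': [563.932, -0.383, 152.423], 'tcp_rot': [-3.141, 0.0, 1.57], 'ft_force': [-0.324, 0.75, 0.734], 'wrist_torque': [-0.03, 0.043, 0.015], 'grasp_force': 0.0, 'opening': 0.636}
q5,6 effort [ 0.022 -0.007]
[(51, [316, 219, 8, 9], [319.5, 223.2])] [array([531.90023768, -77.96474208,  81.6       ])]
[ 60.4  60.8  65.1  84.9 103.5 122.6 121.5 104.4  68.9  63.5  63.4  63. ]
[ 17.7  20.   48.9  75.9  95.5 133.7 134.4 126.9  73.4  62.1  62.   61.8]
w1 [112 128 128 129 131 129 130 129 117 100  97  98  97  98  98  98  97  99
  98  99  99  98]
w5 [126 131 134 134 134 133 134 133 124 104  97  97  97  97  98  98  97  98
  99  98  99  98]
```

View pics/w5.png

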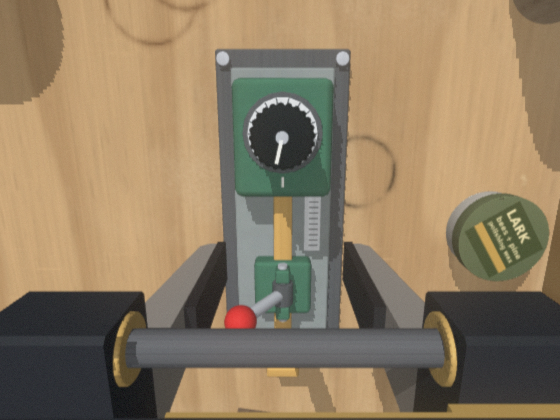

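The final view shows the ball at (240,321), fully over to the near side. The bar end is one click further out than at the start (net 4 − 3), as expected, and the head is straight.

```bash
python3 -c "
from plant import hand_in
print(hand_in())"
```

```text
the job is handed in; nothing more can be done
None
```

I wound the gauge back to its stop (peak about 0.3 N m, no swing seen), set it to four clicks clockwise, threw the lever fully over towards the robot, and handed the job in at about 25 s.

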